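# Refit the handle of the injection valve and set it to load

## Robot

A 6-joint arm with a two-finger parallel gripper is mounted at the origin on a cart in front of the work surface, level with it; the furniture and walls round the work are solid. World frame = base frame: x ahead of the robot, y to its left, z up, the work surface at z = 0. Lengths are in mm, angles in rad, forces in N, time in s.
With the tool pointing down it reaches from about 250 to 775 mm from the base axis. Payload 4 kg.
Tool frame: the origin (TCP) lies between the finger pads; the fingertips stand 11 mm ahead of it and the grasp point (between the pads) lies 8 mm behind it; z points along the fingers, y is the direction in which the jaws open and shut (so a half turn about z gives the same grasp; the last joint's range is limited). The gripper opens to 94 mm and grips with 3 to 60 N. Pads are 16 mm wide; open, the fingers measure 119 mm over their backs; the gripper's body (75 mm by 177 mm) begins 78 mm behind the grasp point.
Start: joints at [-1.358, 0.087, 1.371, -0, 1.684, -0.103], TCP at [170.815, -522.821, 216.506] pointing down, gripper open.
Joint ranges: [-3.1, 3.1], [-0.76, 2.03], [0.27, 2.55], [-1.08, 4.22], [0.17, 2.65], [-2.57, 2.57]. Speed limits (rad/s): [2.79, 2.79, 3.14, 3.14, 3.14, 3.14].

## Interface

Orientations are given as [roll, pitch, yaw] about the fixed x, y, z axes, in that order (R = Rz(yaw) Ry(pitch) Rx(roll)).
In Python, from cell import telemetry, optics, close_job gives the robot as it stands.
- The arm moves only by the shell command python3 -m creep 'ROWS'. ROWS is JSON, a list of rows, each a list of 7 numbers: the opening, from 0 (shut) to 1 (fully open), then the shift along the tool's x, y, z in m, then the turn, a rotation vector about the tool's x, y, z in rad. A call has 1 to 12 rows; each row is the pose to reach, as a shift and turn from the pose commanded when the call began, along the tool's axes at that moment; what a row does not reach only later rows make up. A row lasts 1/10 s, in which the tool goes at most 50 mm and 8.59 degrees, less where a joint would pass 70% of its speed; a pose out of reach is approached as far as the arm can. A call with a gripper value outside its range is refused whole. The fingers move at their own pace and stop on an object; the grip force is fixed at half the most. Time passes only in rows, so rows that repeat a pose let the fingers close. It gives the time, the measured TCP pose, the force and the opening at its end, in the units of the state.
- telemetry.state(): the state, without advancing time (a new reading comes with each control period).
- optics.get_image(name): name is "scene" or "top" or "wrist"; returns the picture (384x512x3 uint8, red, green, blue); there is no depth.
- optics.camera_model(name): a dict with "camera_matrix" (3x3 intrinsics, pixels), "world_to_cam" (4x4, takes a point from world to camera coordinates). Camera axes: x right, y down, z forward; pixel columns grow to the right and rows downward; lengths in mm; the calibration is good to about 2 mm. A picture is of the moment at which its call begins: read the wrist's pose just before it. camera_model takes no time and is no camera call; for the wrist camera it gives the pose at the moment of the call.
- close_job(): hands the job in, once; it reports no verdict.
The state is a dict: "t": time; "q": joint angles; "dq": joint speeds; "effort": joint torques, N m; "eef_pos": TCP position; "orientation": TCP orientation; "contact_force": force on the tool from outside, world axes, zero at the start; "torque": the same for the moment, N m; "grip_width": finger opening in mm.
Only numpy, scipy, OpenCV 4.12 (cv2) and the standard library are available. Lean on these libraries where they do the work, as an engineer would, in place of code of your own. Each camera call takes 0.05 s, during which the arm holds its last target.

## Task

The handle has come off the sample injection valve on the sloping stand. Put it back on the flat-sided spindle, flat to flat, and push it fully home; then use it to turn the valve anticlockwise as far as it goes, so that the pointer stands at the white dot, and let go. Do not disturb the two sample vials or the syringe lying in front.

Things in the scene. Friction and masses are not known exactly. Their poses are not given: they have to be found in the camera images.
- valve_handle: Loose handle, blue-grey, 46 mm tall, 70 g, standing on the worktop bore down. Origin: centre of its underside; +z up along the bore's axis, +x to its pointer. Round hub, 40 mm diameter, z 0 to 20 mm; on it a finger bar and, from the bar's +x end out to x = 30 mm, a pointer nose (17 mm wide narrowing to 5, top falling from z = 43 to 34 mm) with a white line.
- handle_bar (a point): Point on the handle's axis at the middle of its finger bar, 33 mm above the handle's origin; axes as the handle's. The bar is 40 mm long along x and 18 mm wide along y, with flat parallel sides from z = 20 mm (top of the wider hub) to 46 mm above the origin: pinch it across y.
- handle_mouth (a point): Mouth of the bore in the handle's underside (at the handle's origin, axes as the handle's). Bore 17.4 mm in diameter, 18 mm deep, blind, with one flat 4.0 mm from the axis on the +x side, right under the pointer; the round side of the mouth is flared 2 mm wide and 2 mm deep, the flat is not.
- valve_stand: Fixed stand, a white bent-sheet bracket on a dark base 150 (x) by 116 mm (y). Origin: centre of its underside, z up; -x side is the front. Its sloping panel, 130 mm along the slope, 96 mm wide, rises from 53 mm height at the front to 127 mm at the back and faces up and frontward, 35 degrees from straight up; in its middle a round aluminium dial plate, 84 mm diameter.
- spindle_seat (a point): Centre of the gland ring (26 mm diameter, 3 mm proud of the dial plate) on which the handle's underside rests when home, at the foot of the valve's spindle. Turns with the spindle: +z along the spindle out of the panel (35 degrees from vertical, leaning to the stand's front), +x towards the spindle's flat. A handle fully home has its origin and axes on this frame.
- spindle_end (a point): Free end of the brass spindle, on its axis, 16 mm out from spindle_seat; same axes; a black line on it points to the flat. The spindle is 16 mm in diameter with one flat 3.5 mm from the axis along its whole length, on its +x side; its last 2 mm are tapered, by 1 mm all round and 1.5 mm on the flat. It enters the handle freely only when the flats agree within about 10 degrees.
- valve_spindle (a joint): Turn of the spindle, rad: 0 at the load stop (flat and pointer towards the white dot on the dial plate, 30 degrees to the left of straight up the slope), growing clockwise, seen from the front, to 1.05 at the inject stop (red dot, 30 degrees to the right). Light friction, 0.06 N m; stays where it is left. A fitted handle has up to about 10 degrees of play on it.
- vial_white: Bystander: white-capped sample vial, 23 mm diameter, 51 mm tall, standing. Origin: centre of its underside.
- vial_blue: Bystander: small blue-capped sample vial, 15 mm diameter, 33 mm tall, standing. Origin: centre of its underside.
- glass_syringe: Bystander: thin glass syringe, 165 mm long along its y, 11 mm high, lying. Origin: underside of its middle.

How it is judged:
By the outcome, as a careful person would: the job done as asked, in the order asked, and still so for the second after the job is handed in, with the robot touching nothing.
It also fails if it takes over 51 s, if anything falls off the work surface, if the arm or the gripper's body presses on something with over 40 N, if the wrist force passes 120 N, or if a joint passes its speed limit or range.

## Working session

There is one attempt and no reset: what is moved stays moved. The work goes in short steps, Python scripts to look and compute and a shell command to move; the robot and the scene stay as the last step left them, time stands still between calls to the robot, and variables do not carry over. Pictures are saved under pics/ and viewed, and the job is handed in when it is done.

```bash
ls; mkdir -p pics; python3 - <<'E'
from cell import telemetry, optics
import cv2
print(telemetry.state())
for n in ["scene","top","wrist"]:
    im=optics.get_image(n); cv2.imwrite(f"pics/{n}0.png",im[:,:,::-1])
    m=optics.camera_model(n); print(n,m)
E
```

```text
pics
{'t': 0.0, 'q': array([-1.35807933e+00,  8.79382634e-02,  1.37220860e+00,  2.20736078e-06,
        1.68360447e+00, -1.03089397e-01]), 'dq': array([ 0.00126836,  0.0003497 ,  0.00029105,  0.00041866, -0.00289842,
        0.00105837]), 'effort': array([-3.69357431e-04, -3.40181172e+01, -3.02425718e+01,  7.16905436e-02,
        3.29801522e-02, -1.62937281e-04]), 'eef_pos': array([ 170.713539  , -522.29506074,  215.33646262]), 'orientation': array([-3.13944566e+00, -2.24325181e-04,  3.15806394e-01]), 'contact_force': array([0.40936342, 0.08365165, 0.65083351]), 'torque': array([-0.03468235, -0.01693541, -0.02294815]), 'grip_width': 93.65367717614124}
scene {'camera_matrix': array([[456.75164607,   0.        , 257.59498469],
       [  0.        , 456.75164607, 189.06672999],
       [  0.        ,   0.        ,   1.        ]]), 'world_to_cam': array([[ 7.93841549e-01, -6.07780455e-01,  2.04576024e-02,
        -5.25162250e+02],
       [-2.64597808e-01, -3.75497785e-01, -8.88250761e-01,
         1.02839433e+02],
       [ 5.47543236e-01,  6.99717323e-01, -4.58903119e-01,
         8.50958
[... 468 characters left out ...]
 1.60476913e-01, -6.85617116e-04, -9.87039356e-01,
         9.89613619e+02],
       [ 0.00000000e+00,  0.00000000e+00,  0.00000000e+00,
         1.00000000e+00]])}
wrist {'camera_matrix': array([[316.28285503,   0.        , 259.96243168],
       [  0.        , 316.28285503, 194.5515954 ],
       [  0.        ,   0.        ,   1.        ]]), 'world_to_cam': array([[ 3.11129223e-01, -9.50365559e-01, -1.97777210e-03,
        -5.49237569e+02],
       [-9.16893738e-01, -3.00717425e-01,  2.62440287e-01,
        -2.80252990e+01],
       [-2.50008960e-01, -7.98394357e-02, -9.64946208e-01,
         3.91633623e+02],
       [ 0.00000000e+00,  0.00000000e+00,  0.00000000e+00,
         1.00000000e+00]])}
```

View pics/scene0.png

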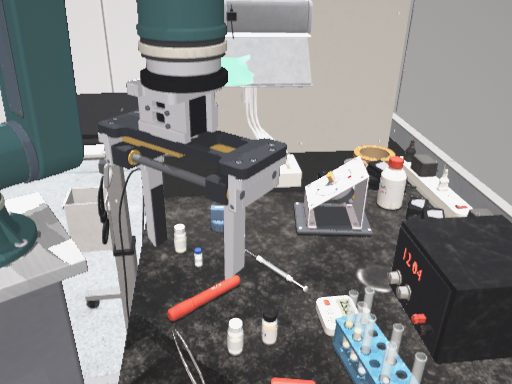

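View pics/top0.png

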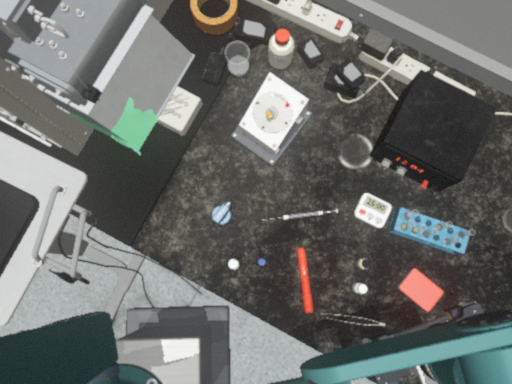

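View pics/wrist0.png

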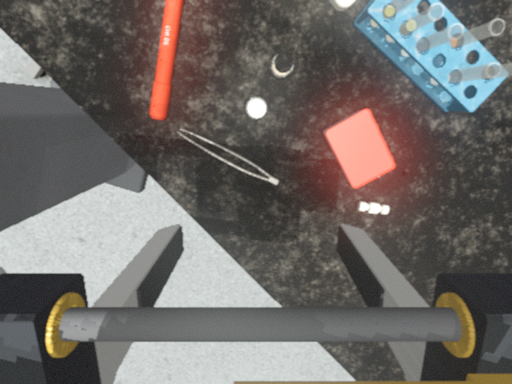

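```bash
cat > h.py <<'E'
import numpy as np, cv2
from cell import telemetry, optics
from scipy.spatial.transform import Rotation as R
def proj(m,P):
    P=np.atleast_2d(P); T=m["world_to_cam"]; c=P@T[:3,:3].T+T[:3,3]; u=c@m["camera_matrix"].T
    return u[:,:2]/u[:,2:]
def back(m,uv,z):
    T=m["world_to_cam"]; Rm=T[:3,:3]; C=-Rm.T@T[:3,3]
    d=Rm.T@np.linalg.inv(m["camera_matrix"])@np.array([uv[0],uv[1],1.])
    return C+d*(z-C[2])/d[2]
E
python3 - <<'E'
from h import *
im=cv2.imread("pics/top0.png")
a=cv2.resize(im[185:285,190:350],None,fx=5,fy=5,interpolation=cv2.INTER_CUBIC)
cv2.imwrite("pics/t1.png",a)
a=cv2.resize(im[65:170,220:330],None,fx=5.5,fy=5.5,interpolation=cv2.INTER_CUBIC)
cv2.imwrite("pics/t2.png",a)
m=optics.camera_model("top")
for p in [(222,213,20),(234,264,51),(262,262,33),(272,115,90),(265,219,5),(337,211,5)]: print(p,back(m,p[:2],p[2]))
E
```

```text
(222, 213, 20) [ 406.78940241 -212.98051913   20.        ]
(234, 264, 51) [ 298.45344588 -237.55882411   51.        ]
(262, 262, 33) [ 301.25383431 -294.44558944   33.        ]
(272, 115, 90) [ 596.43023445 -323.30290201   90.        ]
(265, 219, 5) [ 393.04917051 -303.96737378    5.        ]
(337, 211, 5) [ 405.88019358 -459.23045021    5.        ]
```

View pics/t1.png

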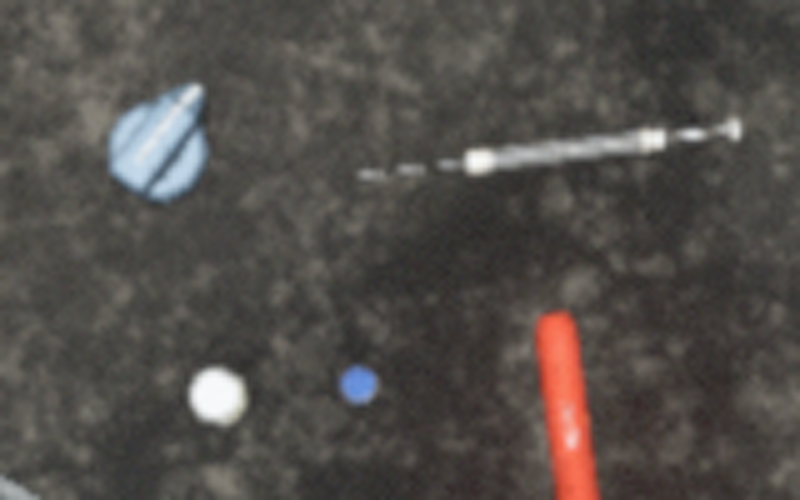

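View pics/t2.png

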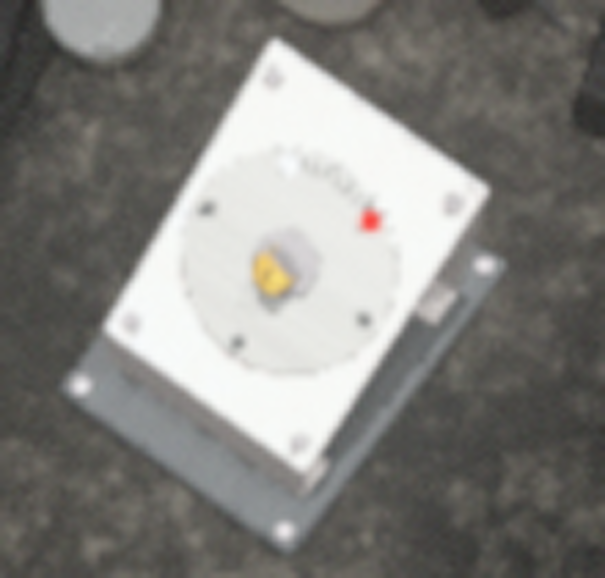

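```bash
python3 - <<'E'
from h import *
s=telemetry.state(); m=optics.camera_model("wrist"); T=m["world_to_cam"]
C=-T[:3,:3].T@T[:3,3]; Rt=R.from_euler('xyz',s['orientation'])
print("cam",C,"in tool",Rt.inv().apply(C-s['eef_pos']), "axis in tool",Rt.inv().apply(T[2,:3]))
m=optics.camera_model("top")
# panel fit
pc=np.array([(275,38),(490,190),(305,475),(105,330)])/5.5+[220,65]-0.4
dots=np.array([(288,165),(370,220)])/5.5+[220,65]-.4
from scipy.optimize import least_squares
def pts(x,y,yaw,z=90):
    r=R.from_euler('z',yaw)*R.from_euler('y',-35,degrees=True) # local x upslope, z normal
    # y left
    L=np.array([(65,48,0),(65,-48,0),(-65,-48,0),(-65,48,0)])
    return r.apply(L)+[x,y,z],r
f=lambda p:(proj(m,pts(*p)[0])-pc).ravel()
o=least_squares(f,[596,-323,-.5]);print(o.x,o.fun.round(2))
o=least_squares(f,[596,-323,-.5,90]);print(o.x,o.fun.round(2))
P,r=pts(*o.x)
print("axis",r.as_matrix()[:,2])
# dots
for d in dots:
    pass
sm=optics.camera_model("scene")
print(proj(sm,P),proj(sm,[o.x[0],o.x[1],o.x[3]]))
# handle
mm=(np.array([(130,172),(195,92)])/5+[190,185])
a,b=back(m,mm[0],46),back(m,mm[1],43);print("handle yaw",np.degrees(np.arctan2(*(b-a)[1::-1])))
c=np.array((158,150))/5+[190,185]; print(back(m,c,20))
E
```

```text
cam [ 243.09955195 -499.13635709  384.17408062] in tool [ 7.60394206e+01  7.58439445e-02 -1.68587622e+02] axis in tool [-2.62610690e-01 -1.01036859e-04  9.64901868e-01]
[ 602.19904779 -324.38942778   -0.66958123] [-0.11  0.24 -0.03  0.13  0.18 -0.18 -0.04 -0.21]
[ 601.10291864 -324.23982954   -0.66978626   93.21277415] [-0.12  0.1   0.09  0.1   0.17 -0.04 -0.15 -0.17]
axis [-0.44965776  0.35608683  0.81915204]
[[358.03758769 154.39934549]
 [367.26817427 174.57045319]
 [307.24332736 207.90462491]
 [303.61894246 185.52642882]] [[333.34519579 180.40963326]]
handle yaw -39.616315575326354
[ 402.54932235 -212.05923434   20.        ]
```

```bash
cat >> h.py <<'E'
def tool(yaw,tilt=None):
    """tool pointing down, x at yaw deg"""
    return R.from_euler('xyz',[180,0,yaw],degrees=True)
def delta(p,Rt):
    s=telemetry.state(); R0=R.from_euler('xyz',s['orientation'])
    d=R0.inv().apply(np.array(p)-s['eef_pos'])/1000; w=(R0.inv()*Rt).as_rotvec()
    print('t',round(s['t'],2),'row',d.round(4),w.round(3),'deg',np.degrees(np.linalg.norm(w)).round(1),'mm',(1000*np.linalg.norm(d)).round(1)); return d,w
def st():
    s=telemetry.state()
    print({k:np.round(s[k],3) for k in ['t','q','eef_pos','orientation','contact_force','torque','grip_width']})
E
python3 - <<'E'
from h import *
delta([404,-212,170],tool(-40))
E
```

```text
t 0.15 row [ 0.3181 -0.2225  0.046 ] [-2.000e-03  1.000e-03  1.014e+00] deg 58.1 mm 390.9
```

```bash
python3 -m creep '[[0.7,0.318,-0.2225,0.046,0,0,1.014],[0.7,0.318,-0.2225,0.046,0,0,1.014],[0.7,0.318,-0.2225,0.046,0,0,1.014],[0.7,0.318,-0.2225,0.046,0,0,1.014],[0.7,0.318,-0.2225,0.046,0,0,1.014],[0.7,0.318,-0.2225,0.046,0,0,1.014],[0.7,0.318,-0.2225,0.046,0,0,1.014],[0.7,0.318,-0.2225,0.046,0,0,1.014],[0.7,0.318,-0.2225,0.046,0,0,1.014],[0.7,0.318,-0.2225,0.046,0,0,1.014],[0.7,0.318,-0.2225,0.046,0,0,1.014],[0.7,0.318,-0.2225,0.046,0,0,1.014]]'
cat > snap.py <<'E'
from h import *
import sys,pickle
n,out=sys.argv[1:3]
m=optics.camera_model(n); s=telemetry.state(); im=optics.get_image(n)[:,:,::-1]
cv2.imwrite(f"pics/{out}.png",im); pickle.dump((m,s),open(f"pics/{out}.pkl","wb")); st()
E
python3 snap.py wrist w1
```

```text
t: 1.35
eef_pos: [403.5, -213.5, 170.5]
orientation: [3.141, -0.0, -0.7]
contact_force: [0.1, -0.5, 0.9]
grip_width: 65.8
{'t': np.float64(1.4), 'q': array([-6.110e-01, -1.100e-01,  1.656e+00, -1.000e-03,  1.595e+00,
        1.660e+00]), 'eef_pos': array([ 403.426, -213.683,  170.614]), 'orientation': array([ 3.141, -0.   , -0.7  ]), 'contact_force': array([-0.553, -0.657,  0.176]), 'torque': array([ 0.048, -0.009, -0.034]), 'grip_width': np.float64(65.854)}
```

View pics/w1.png

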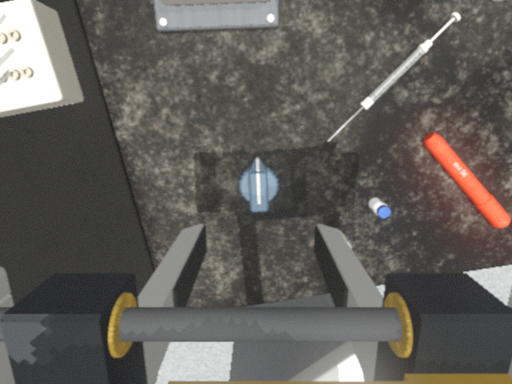

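```bash
python3 - <<'E'
from h import *
im=cv2.imread("pics/w1.png")
a=cv2.resize(im[145:225,218:298],None,fx=7,fy=7,interpolation=cv2.INTER_CUBIC)
cv2.imwrite("pics/w1c.png",a)
E
```

```text
(no output)
```

View pics/w1c.png

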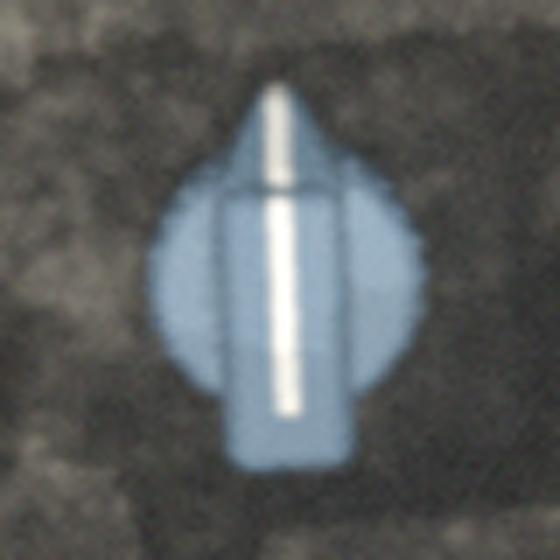

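```bash
python3 - <<'E'
from h import *
import pickle
from scipy.optimize import least_squares
m,s=pickle.load(open("pics/w1.pkl","rb"))
L=np.array([(20,0,46),(-20,0,46),(30,0,34),(-20,9,46),(-20,-9,46),(20,9,46),(20,-9,46)])
uv=np.array([(279,188),(290,469),(275,83),(228,469),(355,467),(218,188),(342,188)])/7+[218,145]-.43
hub=np.array([(148,280),(428,285)])/7+[218,145]-.43
def f(p):
    r=R.from_euler('z',p[2]); P=r.apply(L)+[p[0],p[1],0]
    return (proj(m,P)-uv).ravel()
o=least_squares(f,[404,-212,-.7]); print(o.x,np.degrees(o.x[2]),o.fun.round(2))
print(back(m,hub.mean(0),20))
delta([o.x[0],o.x[1],33.5],tool(np.degrees(o.x[2])))
E
```

```text
[ 403.87035525 -212.20872281   -0.66199774] -37.9296767418414 [ 0.05 -0.5   0.08 -0.26  0.31  2.   -0.29  0.07  0.03 -0.3  -0.78 -0.15
  0.61 -0.85]
[ 403.8242948  -212.59493117   20.        ]
t 1.4 row [-0.0007 -0.0015  0.1371] [ 0.001 -0.    -0.038] deg 2.2 mm 137.1
```

```bash
python3 -m creep '[[0.6,-0.0007,-0.0015,0.05,0,0,-0.038],[0.5,-0.0007,-0.0015,0.09,0,0,-0.038],[0.5,-0.0007,-0.0015,0.12,0,0,-0.038],[0.5,-0.0007,-0.0015,0.13,0,0,-0.038],[0.5,-0.0007,-0.0015,0.13,0,0,-0.038],[0.5,-0.0007,-0.0015,0.13,0,0,-0.038]]'
python3 snap.py wrist w2;python3 - <<'E'
from h import *
delta([403.87,-212.3,33.5],tool(-37.9))
im=cv2.imread("pics/w2.png")
a=cv2.resize(im[190:370,170:350],None,fx=3.3,fy=3.3,interpolation=cv2.INTER_CUBIC)
cv2.imwrite("pics/w2c.png",a)
E
```

```text
t: 2.0
eef_pos: [405.3, -212.3, 42.2]
orientation: [-3.142, -0.003, -0.661]
contact_force: [-0.2, -0.3, -0.3]
grip_width: 47.1
{'t': np.float64(2.05), 'q': array([-0.606, -0.016,  1.833, -0.   ,  1.321,  1.626]), 'eef_pos': array([ 405.711, -212.365,   42.68 ]), 'orientation': array([-3.141, -0.004, -0.661]), 'contact_force': array([ 0.335, -1.441,  0.854]), 'torque': array([ 0.005, -0.011, -0.015]), 'grip_width': np.float64(46.983)}
t 2.05 row [-0.0015  0.0011  0.0092] [-0.    -0.004  0.001] deg 0.2 mm 9.4
```

View pics/w2.png

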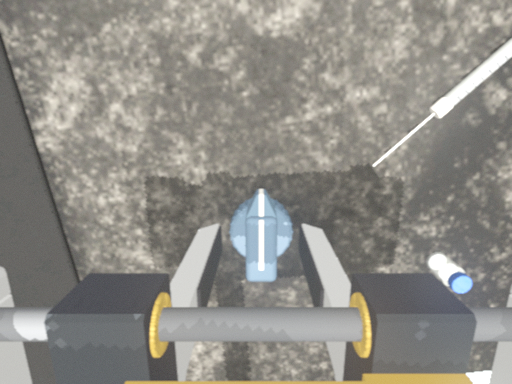

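```bash
python3 -m creep '[[0.45,-0.001,0.0005,0.005,0,0,0],[0.45,-0.001,0.0005,0.009,0,0,0],[0.3,-0.001,0.0005,0.009,0,0,0],[0.1,-0.001,0.0005,0.009,0,0,0],[0,-0.001,0.0005,0.009,0,0,0],[0,-0.001,0.0005,0.009,0,0,0],[0,-0.001,0.0005,0.009,0,0,0],[0,-0.001,0.0005,0.009,0,0,0]]'
python3 snap.py wrist w3
```

```text
t: 2.85
eef_pos: [403.6, -210.9, 31.8]
orientation: [-3.142, -0.001, -0.66]
contact_force: [-0.2, 0.2, 1.6]
grip_width: 17.6
{'t': np.float64(2.9), 'q': array([-0.606, -0.007,  1.848, -0.   ,  1.301,  1.625]), 'eef_pos': array([ 403.575, -210.901,   31.804]), 'orientation': array([-3.142e+00, -1.000e-03, -6.600e-01]), 'contact_force': array([-0.532,  0.749,  1.411]), 'torque': array([0.067, 0.05 , 0.001]), 'grip_width': np.float64(17.952)}
```

View pics/w3.png

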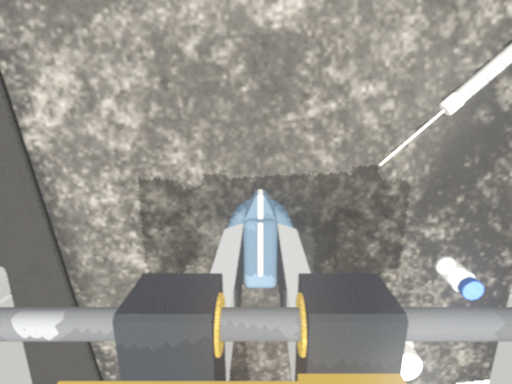

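```bash
cat >> h.py <<'E'
PSI=-38.4
def stand(psi=PSI): return R.from_euler('z',psi,degrees=True)*R.from_euler('y',-35,degrees=True)
def stool(a=0,psi=PSI):
    """tool into panel, x at angle a (deg, anticlockwise seen from front) from upslope"""
    return stand(psi)*R.from_euler('z',a,degrees=True)*R.from_euler('x',180,degrees=True)
E
python3 - <<'E'
from h import *
r=stand(); p=np.array([601.5,-324.3,92])+r.apply([-60,0,115]); print(p)
delta(p,stool(0))
E
```

```text
[ 511.28872259 -252.79942258  151.78789891]
t 2.9 row [ 0.1109 -0.033  -0.1199] [-0.003  0.61   0.01 ] deg 35.0 mm 166.6
```

```bash
python3 -m creep '[[0,0,0,-0.03,0,0,0],[0,0,0,-0.07,0,0,0],[0,0.04,-0.01,-0.11,0,0.15,0],[0,0.09,-0.025,-0.12,0,0.3,0],[0,0.111,-0.033,-0.12,0,0.45,0],[0,0.111,-0.033,-0.12,-0.003,0.61,0.01],[0,0.111,-0.033,-0.12,-0.003,0.61,0.01],[0,0.111,-0.033,-0.12,-0.003,0.61,0.01],[0,0.111,-0.033,-0.12,-0.003,0.61,0.01]]'
python3 snap.py wrist w4
```

```text
t: 3.8
eef_pos: [512.7, -253.9, 154.0]
orientation: [-3.141, -0.612, -0.671]
contact_force: [0.7, -0.5, -0.9]
grip_width: 17.8
{'t': np.float64(3.85), 'q': array([-0.502, -0.238,  1.922, -0.128,  0.855,  1.794]), 'eef_pos': array([ 513.084, -254.25 ,  154.59 ]), 'orientation': array([-3.141, -0.613, -0.672]), 'contact_force': array([-0.205, -1.183, -0.21 ]), 'torque': array([ 0.319,  0.259, -0.004]), 'grip_width': np.float64(17.644)}
```

View pics/w4.png

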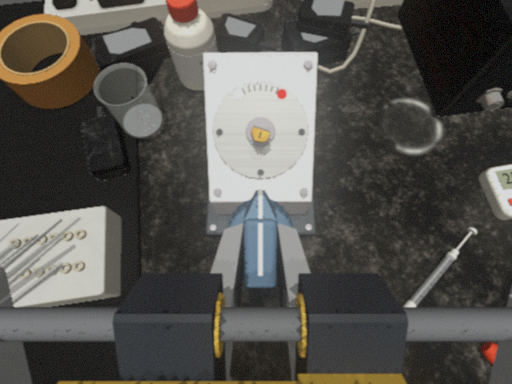

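```bash
python3 - <<'E'
from h import *
im=cv2.imread("pics/w4.png")
a=cv2.resize(im[40:240,195:325],None,fx=3,fy=3,interpolation=cv2.INTER_CUBIC)
b=cv2.resize(im[112:152,240:280],None,fx=10,fy=10,interpolation=cv2.INTER_CUBIC)
c=np.zeros((600,800,3),np.uint8); c[:,:390]=a; c[:400,400:]=b
cv2.imwrite("pics/w4c.png",c)
E
```

```text
(no output)
```

View pics/w4c.png

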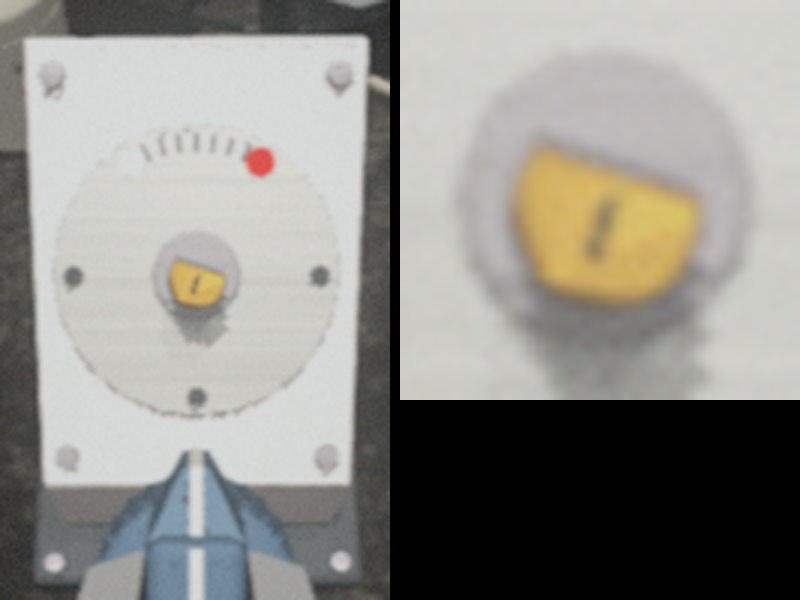

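```bash
cat > fit.py <<'E'
from h import *
import pickle
from scipy.optimize import least_squares
m,s=pickle.load(open("pics/w4.pkl","rb"))
o3=lambda l:np.array(l)/3+[195,40]-.33
ob=lambda l:np.array(l)/10+[240-40,112]-.45   # coords in combined picture (x offset 400)
pc=o3([(25,38),(368,39),(350,487),(43,487)])
L=np.array([(65,48,0),(65,-48,0),(-65,-48,0),(-65,48,0)])
def f(p):
    return (proj(m,stand(p[3]).apply(L)+p[:3])-pc).ravel()
o=least_squares(f,[601,-324,92,-38.4]);print(o.x,o.fun.round(2))
p=o.x;r=stand(p[3])
tr=r
def onplane(uv,h):
    T=m["world_to_cam"];Rm=T[:3,:3];C=-Rm.T@T[:3,3];d=Rm.T@np.linalg.inv(m["camera_matrix"])@np.array([*uv,1.])
    n=r.apply([0,0,1]);k=((p[:3]-C)@n+h)/(d@n); return r.inv().apply(C+k*d-p[:3])
for h in (1,3): print('holes L R bottom, white red dots',h,[onplane(u,h).round(1) for u in o3([(73,277),(320,276),(196,398),(130,161),(260,161)])])
# gland ring top h~5: ring extents
for h in (4,5,6): print('ring',h,[onplane(u,h).round(1) for u in ob([(460,200),(752,200),(605,50)])])
for h in (19,21): 
    q=[onplane(u,h) for u in ob([(545,145),(702,190),(590,260),(612,195),(608,305),(513,205)])]
    print('end',h,[x.round(1)[:2] for x in q]); e=q[1]-q[0]; l=q[3]-q[2]; print(np.degrees(np.arctan2(e[1],e[0]))+90,np.degrees(np.arctan2(l[1],l[0])))
E
python3 fit.py
```

```text
[ 601.49893109 -324.67808636   90.48058387  -38.44556137] [-0.29  0.21  0.37 -0.09 -0.27 -0.04  0.18 -0.1 ]
holes L R bottom, white red dots 1 [array([-0.2, 36.4,  1. ]), array([  0.2, -36.5,   1. ]), array([-36.5,   0.1,   1. ]), array([32.5, 19. ,  1. ]), array([ 32.5, -18.2,   1. ])]
holes L R bottom, white red dots 3 [array([-0. , 36.2,  3. ]), array([  0.3, -36.2,   3. ]), array([-36.1,   0.1,   3. ]), array([32.4, 18.9,  3. ]), array([ 32.4, -18. ,   3. ])]
ring 4 [array([ 0.5, 12.8,  4. ]), array([  0.5, -12.8,   4. ]), array([13.2,  0.1,  4. ])]
ring 5 [array([ 0.5, 12.8,  5. ]), array([  0.5, -12.7,   5. ]), array([13.2,  0.1,  5. ])]
ring 6 [array([ 0.6, 12.7,  6. ]), array([  0.6, -12.7,   6. ]), array([13.3,  0.1,  6. ])]
end 19 [array([5.9, 5. ]), array([ 2.3, -7.9]), array([-3.4,  1.3]), array([ 1.9, -0.5]), array([-7.2, -0.2]), array([1.1, 7.7])]
-15.662797557146774 -18.949237165286743
end 21 [array([6., 5.]), array([ 2.4, -7.9]), array([-3.3,  1.3]), array([ 2. , -0.5]), array([-7. , -0.2]), array([1.2, 7.7])]
-15.662797557146646 -18.94923716528668
```

```bash
python3 - <<'E'
from h import *
im=cv2.imread("pics/w4.png")
a=cv2.resize(im[185:295,210:310],None,fx=5.4,fy=5.4,interpolation=cv2.INTER_CUBIC)
cv2.imwrite("pics/w4h.png",a)
E
```

```text
(no output)
```

View pics/w4h.png

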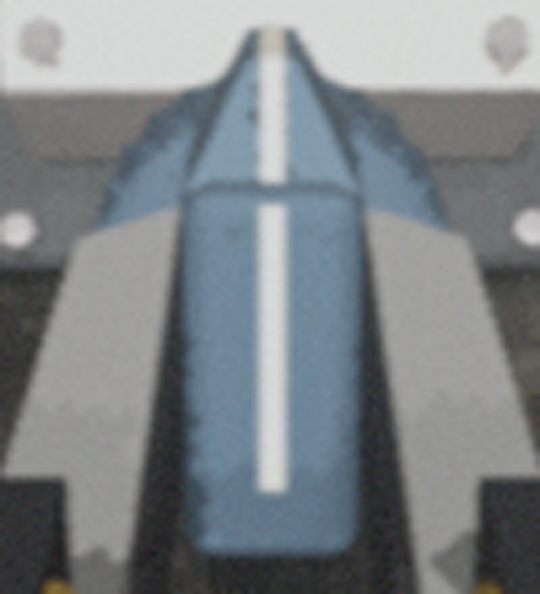

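```bash
python3 - <<'E'
from h import *
import pickle
from scipy.optimize import least_squares
m,s=pickle.load(open("pics/w4.pkl","rb")); R0=R.from_euler('xyz',s['orientation'])
uv=np.array([(272,190),(274,553),(272,29),(188,192),(361,192),(188,550),(360,551)])/5.4+[210,185]-.4
L=np.array([(20,0,46),(-20,0,46),(30,0,34),(20,9,46),(20,-9,46),(-20,9,46),(-20,-9,46)])
fl=R.from_euler('x',180,degrees=True)
def f(p,tilt=True):
    P=(fl*R.from_euler('zy',[p[3],p[4] if tilt else 0],degrees=True)).apply(L)+p[:3]
    return (proj(m,R0.apply(P)+s['eef_pos'])-uv).ravel()
o=least_squares(f,[0,0,33,0,0]);print(o.x.round(2),o.fun.round(2))
o=least_squares(lambda p:f([*p,0],False),[0,0,33,0]);print(o.x.round(2),o.fun.round(2))
E
```

```text
[ 8.34  0.34 26.94  0.15 -6.08] [ 0.24 -0.18 -0.   -0.57  0.2   2.09 -2.4  -0.52  1.97 -0.58 -0.73  0.01
  0.73 -0.22]
[ 1.12  0.35 32.87  0.14] [ 0.25 -1.21 -0.   -0.11  0.2   4.02 -1.51 -1.55  1.07 -1.61 -0.35  0.47
  0.34  0.24]
```

```bash
python3 - <<'E'
from h import *
import pickle
from scipy.optimize import least_squares
m,s=pickle.load(open("pics/w4.pkl","rb")); R0=R.from_euler('xyz',s['orientation'])
uv=np.array([(188,192),(361,192),(188,552),(360,552)])/5.4+[210,185]-.4
L=np.array([(20,9,46),(20,-9,46),(-20,9,46),(-20,-9,46)])
fl=R.from_euler('x',180,degrees=True)
def f(p): return (proj(m,R0.apply(fl.apply(L)+p[:3])+s['eef_pos'])-uv).ravel()
o=least_squares(f,[0,0,33]);print(o.x.round(2),o.fun.round(2))
# target with TCP: handle origin in tool = (ox,0,33)
r=stand(-38.45); Pc=np.array([601.5,-324.7,90.5])
for a in (-16.5,):
  T=stool(a,-38.45)
  for h in (32,):
    p=Pc+r.apply([0,0,h])-T.apply([0.8,0,33]); print(p); delta(p,T)
E
```

```text
[-1.47  0.42 37.38] [-0.79  0.16  0.77  0.18  0.12 -0.19 -0.1  -0.17]
[ 571.95139993 -300.94792861  143.30491775]
t 3.85 row [ 0.055  -0.      0.0525] [-0.001 -0.002  0.288] deg 16.5 mm 76.0
```

```bash
python3 -m creep '[[0,0.02,0,0.02,0,0,0.1],[0,0.04,0,0.04,0,0,0.2],[0,0.055,0,0.0525,0,-0.002,0.288],[0,0.055,0,0.0525,0,-0.002,0.288],[0,0.055,0,0.0525,0,-0.002,0.288],[0,0.055,0,0.0525,0,-0.002,0.288]]'
python3 snap.py wrist w5; python3 - <<'E'
from h import *
im=cv2.imread("pics/w5.png")
a=cv2.resize(im[130:300,190:330],None,fx=3.5,fy=3.5,interpolation=cv2.INTER_CUBIC)
cv2.imwrite("pics/w5c.png",a)
T=stool(-16.5,-38.45);Pc=np.array([601.5,-324.7,90.5])
s=telemetry.state(); R0=R.from_euler('xyz',s['orientation'])
rt=stand(-38.45).inv()
print("mouth in panel frame", rt.apply(s['eef_pos']+R0.apply([1,0,33])-Pc), (T.inv()*R0).as_rotvec(degrees=True))
E
```

```text
t: 4.45
eef_pos: [570.2, -299.6, 140.7]
orientation: [-2.946, -0.58, -1.016]
contact_force: [0.6, 0.7, -1.1]
grip_width: 18.0
{'t': np.float64(4.5), 'q': array([-0.529, -0.057,  1.793, -0.111,  0.805,  2.052]), 'eef_pos': array([ 569.972, -299.333,  140.537]), 'orientation': array([-2.946, -0.58 , -1.016]), 'contact_force': array([-0.392,  0.555, -0.553]), 'torque': array([ 0.275,  0.244, -0.019]), 'grip_width': np.float64(17.357)}
mouth in panel frame [-3.56874000e+00  3.45873108e-03  3.11949935e+01] [ 0.00216276 -0.14659496 -0.06656352]
```

View pics/w5c.png

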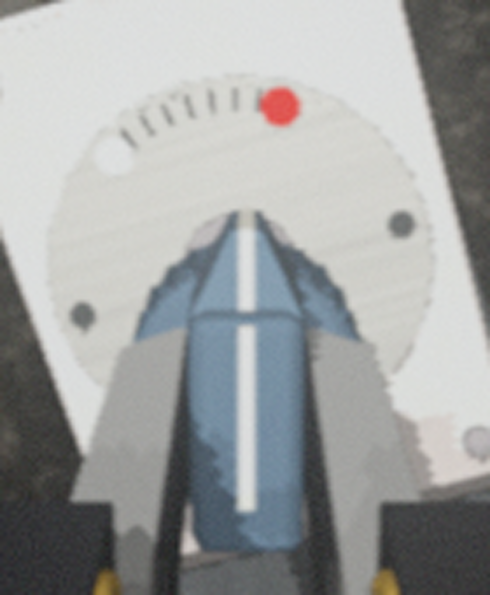

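```bash
python3 - <<'E'
from h import *
import pickle
m,s=pickle.load(open("pics/w5.pkl","rb"))
Pc=np.array([601.5,-324.7,90.5]);r=stand(-38.45)
L=np.array([(32.45,-18.1,2),(32.45,19,2),(0.1,-36.4,2),(0,36.3,2)])
obs=np.array([(280,106),(111,156),(401,224),(83,316)])/3.5+[190,130]-.4
pr=proj(m,r.apply(L)+Pc);print((pr-obs).round(2))
from scipy.optimize import least_squares
def f(p): return (proj(m,stand(p[3]).apply(L)+p[:3])-obs).ravel()
o=least_squares(f,[*Pc,-38.45]);print(o.x,o.fun.round(2)); print(telemetry.state()['eef_pos'])
print(r.inv().apply(o.x[:3]-Pc))
E
```

```text
[[ 0.02 -0.58]
 [ 0.22 -0.84]
 [ 0.52 -0.24]
 [ 0.09 -0.76]]
[ 601.5247338  -324.38507515   89.88851347  -38.18563399] [-0.34  0.02  0.03 -0.08  0.22  0.12  0.1  -0.06]
[ 569.97212974 -299.33292547  140.53661848]
[-0.49528173  0.262014   -0.39968722]
```

```bash
cat >> h.py <<'E'
PC=np.array([601.5,-324.55,90.25]); PS=-38.35
def mouth(ox=1.0,a=-16.5):
    s=telemetry.state(); R0=R.from_euler('xyz',s['orientation']); r=stand(PS)
    print("mouth", r.inv().apply(s['eef_pos']+R0.apply([ox,0,33])-PC).round(2), "yaw", ((stool(0,PS).inv()*R0).as_rotvec(degrees=True)).round(2), 'F tool',R0.inv().apply(s['contact_force']).round(1),'t',s['t'])
def go(x,y,h,a,ox=1.0):
    T=stool(a,PS); return delta(PC+stand(PS).apply([x,y,h])-T.apply([ox,0,33]),T)
E
python3 -c "
from h import *
mouth();go(0,0,23.5,-16.5)"
```

```text
mouth [-3.35 -0.08 31.35] yaw [-0.03 -0.14 16.52] F tool [-0.9  0.1  0.1] t 4.5
t 4.5 row [ 0.0031 -0.001   0.0078] [ 0.001  0.002 -0.   ] deg 0.1 mm 8.5
```

```bash
python3 -m creep '[[0,0.003,-0.001,0.004,0,0.002,0],[0,0.003,-0.001,0.007,0,0.002,0],[0,0.003,-0.001,0.007,0,0.002,0],[0,0.003,-0.001,0.007,0,0.002,0]]'
python3 -c "
from h import *
for i in range(3): mouth()
go(0,0,23.5,-16.5)"; python3 snap.py scene s5;python3 -c "
from h import *
im=cv2.imread('pics/s5.png')
cv2.imwrite('pics/s5c.png',cv2.resize(im[120:240,270:400],None,fx=5,fy=5,interpolation=cv2.INTER_CUBIC))"
```

```text
t: 4.9
eef_pos: [575.2, -303.3, 135.8]
orientation: [-2.946, -0.581, -1.017]
contact_force: [0.0, -0.2, -0.9]
grip_width: 17.9
mouth [-6.800e-01  2.000e-02  2.369e+01] yaw [-0.06 -0.07 16.55] F tool [-0.4  0.2  0.8] t 4.9
mouth [-6.800e-01  2.000e-02  2.369e+01] yaw [-0.06 -0.07 16.55] F tool [-0.4  0.2  0.8] t 4.9
mouth [-6.800e-01  2.000e-02  2.369e+01] yaw [-0.06 -0.07 16.55] F tool [-0.4  0.2  0.8] t 4.9
t 4.9 row [ 0.0006 -0.0001  0.0002] [ 0.001  0.001 -0.001] deg 0.1 mm 0.7
{'t': np.float64(4.95), 'q': array([-0.53 , -0.038,  1.786, -0.113,  0.792,  2.053]), 'eef_pos': array([ 575.273, -303.337,  135.924]), 'orientation': array([-2.946, -0.581, -1.017]), 'contact_force': array([ 0.043, -0.101,  0.085]), 'torque': array([0.247, 0.247, 0.007]), 'grip_width': np.float64(17.915)}
```

View pics/s5c.png

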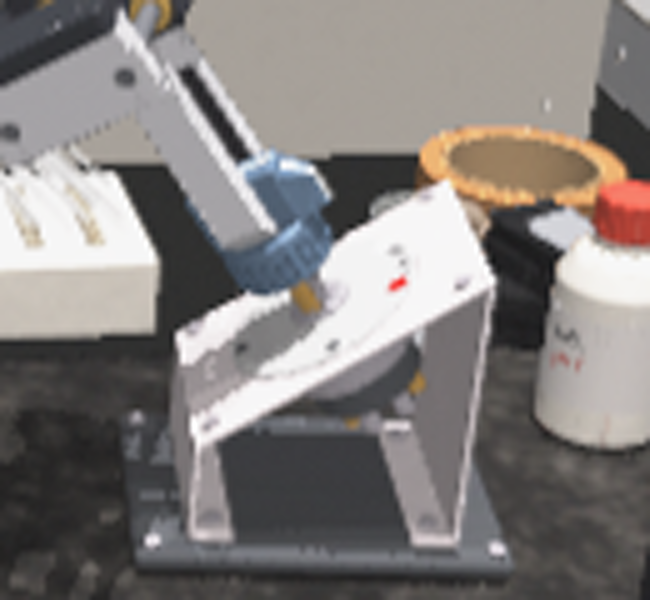

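```bash
python3 -m creep '[[0,0.0006,0,0.0015,0,0.001,0],[0,0.0006,0,0.003,0,0.001,0],[0,0.0006,0,0.0045,0,0.001,0],[0,0.0006,0,0.006,0,0.001,0],[0,0.0006,0,0.006,0,0.001,0]]'
python3 -c "
from h import *
mouth();go(0,0,5,-16.5)"
```

```text
t: 5.45
eef_pos: [578.6, -306.3, 131.6]
orientation: [-2.945, -0.583, -1.018]
contact_force: [0.2, -0.8, -0.2]
grip_width: 17.7
mouth [ 0.69 -0.23 17.67] yaw [-0.06  0.06 16.56] F tool [0.5 0.3 0.5] t 5.45
t 5.45 row [-0.0007 -0.      0.0127] [ 0.001 -0.001 -0.001] deg 0.1 mm 12.7
```

```bash
python3 -m creep '[[0,-0.0004,0,0.002,0,0,0],[0,-0.0004,0,0.004,0,0,0],[0,-0.0004,0,0.006,0,0,0],[0,-0.0004,0,0.006,0,0,0]]'
python3 -c "
from h import *
mouth();go(0,0,5,-16.5)"
```

```text
t: 5.85
eef_pos: [581.3, -308.3, 126.7]
orientation: [-2.945, -0.584, -1.018]
contact_force: [1.8, -2.0, 0.5]
grip_width: 17.8
mouth [ 0.68 -0.14 11.71] yaw [-0.05  0.09 16.56] F tool [ 2.5 -0.2  1.1] t 5.85
t 5.85 row [-0.0006  0.0001  0.0067] [ 0.001 -0.002 -0.001] deg 0.1 mm 6.7
```

```bash
python3 -m creep '[[0,0,0,0.002,0,0,0],[0,0,0,0.004,0,0,0],[0,0,0,0.006,0,0,0],[0,0,0,0.0075,0,0,0],[0,0,0,0.0075,0,0,0]]'
python3 -c "
from h import *
mouth();go(0,0,5,-16.5)"
```

```text
t: 6.35
eef_pos: [584.4, -310.7, 121.2]
orientation: [-2.945, -0.583, -1.018]
contact_force: [-3.0, 0.0, 4.7]
grip_width: 18.0
mouth [ 0.71 -0.14  4.98] yaw [-0.06  0.07 16.56] F tool [ 1.3  1.6 -5.2] t 6.35
t 6.35 row [-0.0007  0.0001 -0.    ] [ 0.001 -0.001 -0.001] deg 0.1 mm 0.7
```

```bash
python3 -m creep '[[0,0,0,0.0008,0,0,0],[0,0,0,0.0016,0,0,0],[0,0,0,0.0016,0,0,0]]'
python3 -c "
from h import *
mouth()"
```

```text
t: 6.65
eef_pos: [584.4, -310.8, 121.2]
orientation: [-2.946, -0.583, -1.018]
contact_force: [-11.7, 6.2, 13.8]
grip_width: 17.4
mouth [ 0.79 -0.15  4.94] yaw [-0.08  0.04 16.55] F tool [ -2.    3.1 -18.8] t 6.65
```

```bash
python3 -m creep '[[0,0,0,-0.001,0,0,-0.05],[0,0,0.0001,-0.001,0,0,-0.15],[0,0,0.0001,-0.001,0,0,-0.25],[0,0,0.0002,-0.001,0,0,-0.35],[0,0,0.0002,-0.001,0,0,-0.45],[0,0.0001,0.0003,-0.001,0,0,-0.55],[0,0.0001,0.0003,-0.001,0,0,-0.65],[0,0.0002,0.0004,-0.001,0,0,-0.73],[0,0.0002,0.0004,-0.001,0,0,-0.78],[0,0.0002,0.0004,-0.001,0,0,-0.78]]'
python3 -c "
from h import *
mouth();s=telemetry.state();print(R.from_euler('xyz',s['orientation']).inv().apply(s['torque']))"
```

```text
t: 7.65
eef_pos: [585.2, -311.3, 121.9]
orientation: [2.82, -0.533, -0.089]
contact_force: [-2.1, 1.7, 6.1]
grip_width: 17.7
mouth [1.91 0.76 5.  ] yaw [ -0.06   0.18 -28.16] F tool [ 1.2  0.6 -6.6] t 7.65
[-0.01670606 -0.02603089  0.03117399]
```

```bash
python3 -m creep '[[0,0,0,0,0,0,-0.04],[0,0,0,0,0,0,-0.08],[0,0,0,0,0,0,-0.08]]'
cat >> h.py <<'E'
def tq():
    s=telemetry.state();print('tq',R.from_euler('xyz',s['orientation']).inv().apply(s['torque']).round(3))
E
python3 -c "
from h import *
mouth();tq()"; python3 snap.py wrist w6; python3 -c "
from h import *
im=cv2.imread('pics/w6.png')
cv2.imwrite('pics/w6c.png',cv2.resize(im[110:300,170:350],None,fx=3.1,fy=3.1,interpolation=cv2.INTER_CUBIC))"
```

```text
t: 7.95
eef_pos: [585.2, -311.3, 121.9]
orientation: [2.777, -0.506, -0.003]
contact_force: [-2.8, 1.7, 6.6]
grip_width: 18.2
mouth [1.84 0.82 4.99] yaw [ -0.06   0.18 -32.73] F tool [ 0.7  0.9 -7.2] t 7.95
tq [-0.036  0.047  0.029]
{'t': np.float64(8.0), 'q': array([-0.534,  0.   ,  1.779, -0.114,  0.755,  1.193]), 'eef_pos': array([ 585.174, -311.27 ,  121.872]), 'orientation': array([ 2.777, -0.506, -0.003]), 'contact_force': array([-3.403,  1.579,  6.542]), 'torque': array([-0.067, -0.032,  0.01 ]), 'grip_width': np.float64(17.556)}
```

View pics/w6c.png

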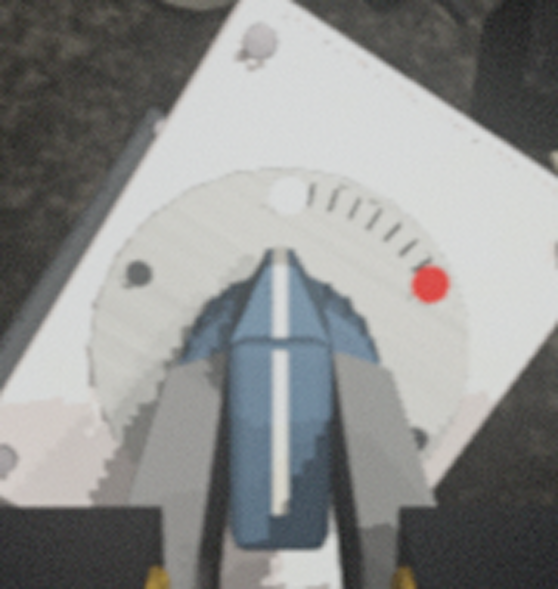

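```bash
python3 -m creep '[[0,0,0,0,0,0,-0.04],[0,0,0,0,0,0,-0.08],[0,0,0,0,0,0,-0.08]]'
python3 -c "
from h import *
mouth();tq()"; python3 -m creep '[[0,0,0,0,0,0,-0.03],[0,0,0,0,0,0,-0.06],[0,0,0,0,0,0,-0.06]]'
python3 -c "
from h import *
mouth();tq()"
```

```text
t: 8.3
eef_pos: [585.2, -311.2, 121.9]
orientation: [2.738, -0.476, 0.081]
contact_force: [-2.2, 1.8, 7.0]
grip_width: 17.7
mouth [1.78 0.94 5.  ] yaw [ -0.07   0.18 -37.31] F tool [ 1.4  1.  -7.3] t 8.3
tq [-0.03   0.079 -0.019]
t: 8.6
eef_pos: [585.2, -311.2, 121.9]
orientation: [2.71, -0.452, 0.142]
contact_force: [-2.4, 1.9, 6.0]
grip_width: 18.2
mouth [1.73 0.98 4.99] yaw [ -0.07   0.17 -40.74] F tool [ 0.7  0.6 -6.7] t 8.6
tq [-0.083  0.056  0.06 ]
```

```bash
python3 -m creep '[[0,0,0,0,0,0,-0.03],[0,0,0,0,0,0,-0.06],[0,0,0,0,0,0,-0.06]]'
python3 -c "
from h import *
mouth();tq()"; python3 snap.py scene s6;python3 snap.py wrist w7; python3 -c "
from h import *
im=cv2.imread('pics/w7.png');a=cv2.resize(im[110:300,170:350],None,fx=2.2,fy=2.2,interpolation=cv2.INTER_CUBIC)
im=cv2.imread('pics/s6.png');b=cv2.resize(im[130:230,290:380],None,fx=4,fy=4,interpolation=cv2.INTER_CUBIC)
c=np.zeros((420,780,3),np.uint8);c[:a.shape[0],:a.shape[1]]=a;c[:b.shape[0],410:410+b.shape[1]]=b
cv2.imwrite('pics/w7c.png',c)"
```

```text
t: 8.9
eef_pos: [585.2, -311.2, 121.9]
orientation: [2.685, -0.426, 0.202]
contact_force: [-2.0, 2.2, 6.6]
grip_width: 17.6
mouth [1.7  1.05 5.  ] yaw [ -0.08   0.17 -44.18] F tool [ 1.4  0.6 -7.1] t 8.9
tq [0.023 0.064 0.094]
{'t': np.float64(8.95), 'q': array([-0.534,  0.   ,  1.779, -0.113,  0.755,  0.993]), 'eef_pos': array([ 585.193, -311.197,  121.861]), 'orientation': array([ 2.685, -0.426,  0.202]), 'contact_force': array([-2.036,  1.581,  6.086]), 'torque': array([ 0.03 , -0.104, -0.   ]), 'grip_width': np.float64(17.896)}
{'t': np.float64(9.0), 'q': array([-0.534,  0.   ,  1.779, -0.113,  0.755,  0.993]), 'eef_pos': array([ 585.163, -311.177,  121.832]), 'orientation': array([ 2.685, -0.426,  0.202]), 'contact_force': array([-2.501,  1.528,  6.756]), 'torque': array([ 0.   , -0.07 , -0.033]), 'grip_width': np.float64(17.564)}
```

View pics/w7c.png

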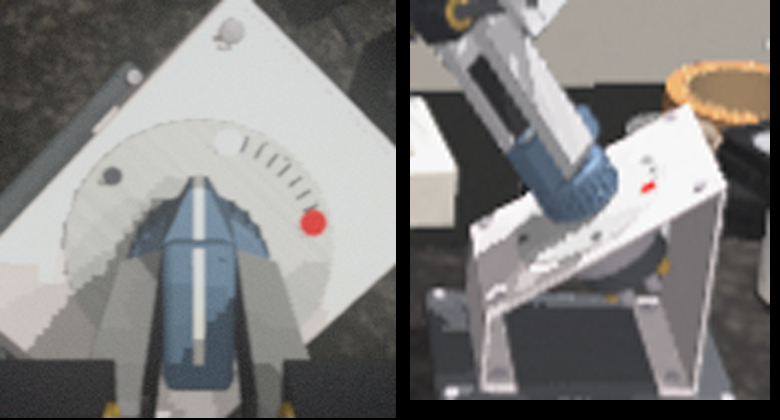

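```bash
python3 -m creep '[[0,0,0,0,0,0,-0.03],[0,0,0,0,0,0,-0.05],[0,0,0,0,0,0,-0.05]]'
python3 -c "
from h import *
mouth();tq()"; python3 -m creep '[[0,0,0,0,0,0,-0.03],[0,0,0,0,0,0,-0.05],[0,0,0,0,0,0,-0.05]]'
python3 -c "
from h import *
mouth();tq()"
```

```text
t: 9.3
eef_pos: [585.2, -311.1, 121.9]
orientation: [2.665, -0.404, 0.25]
contact_force: [-1.7, 1.8, 7.4]
grip_width: 18.0
mouth [1.66 1.14 5.  ] yaw [ -0.07   0.17 -47.01] F tool [ 1.8  1.4 -7.4] t 9.3
tq [0.001 0.092 0.175]
t: 9.6
eef_pos: [585.3, -311.1, 121.9]
orientation: [2.647, -0.381, 0.298]
contact_force: [-1.9, 1.9, 7.2]
grip_width: 17.4
mouth [1.65 1.21 4.96] yaw [ -0.07   0.18 -49.86] F tool [ 1.5  1.3 -7.4] t 9.6
tq [-0.013  0.1    0.2  ]
```

```bash
python3 snap.py wrist w8; python3 -c "
from h import *
im=cv2.imread('pics/w8.png');a=cv2.resize(im[110:300,170:350],None,fx=3.1,fy=3.1,interpolation=cv2.INTER_CUBIC)
cv2.imwrite('pics/w8c.png',a)"
```

```text
{'t': np.float64(9.65), 'q': array([-0.534,  0.   ,  1.779, -0.113,  0.755,  0.894]), 'eef_pos': array([ 585.279, -311.181,  121.932]), 'orientation': array([ 2.647, -0.381,  0.298]), 'contact_force': array([-1.92 ,  1.81 ,  6.351]), 'torque': array([ 0.118, -0.162, -0.203]), 'grip_width': np.float64(17.716)}
```

View pics/w8c.png

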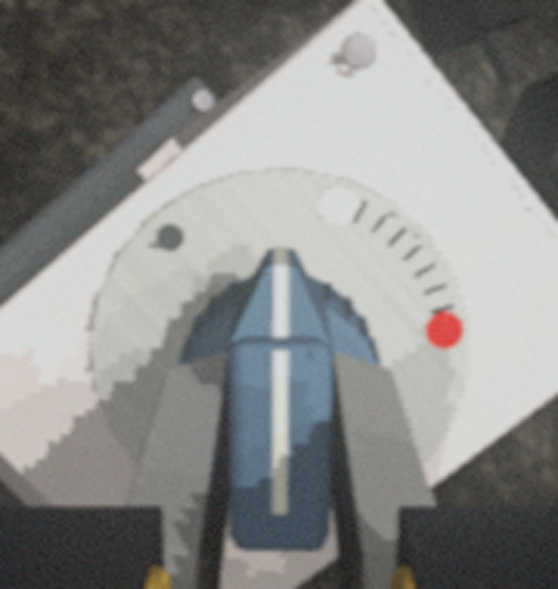

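```bash
python3 -m creep '[[0,0,0,-0.0004,0,0,0.05],[0,0,0,-0.0004,0,0,0.1],[0,0,0,-0.0004,0,0,0.15],[0,0,0,-0.0004,0,0,0.15]]'
python3 -c "
from h import *
mouth();tq()"; python3 -m creep '[[0,0,0,0,0,0,0.05],[0,0,0,0,0,0,0.1],[0,0,0,0,0,0,0.13],[0,0,0,0,0,0,0.13]]'
python3 -c "
from h import *
mouth();tq()"
```

```text
t: 10.05
eef_pos: [585.0, -310.8, 121.6]
orientation: [2.707, -0.448, 0.151]
contact_force: [-0.4, 1.9, 4.9]
grip_width: 17.6
mouth [1.24 1.15 5.  ] yaw [ -0.05   0.14 -41.24] F tool [ 2.   0.1 -4.9] t 10.05
tq [0.07  0.169 0.03 ]
t: 10.45
eef_pos: [584.5, -310.6, 121.3]
orientation: [2.769, -0.498, 0.017]
contact_force: [-2.6, 3.1, 5.4]
grip_width: 17.7
mouth [0.7  0.94 5.01] yaw [-3.000e-02  7.000e-02 -3.382e+01] F tool [ 0.3 -0.7 -6.7] t 10.45
tq [ 0.185 -0.097  0.015]
```

```bash
python3 -m creep '[[0,0,0,0,0,0,0.03],[0,0,0,0,0,0,0.055],[0,0,0,0.0005,0,0,0.055],[0,0,0,0.001,0,0,0.055],[0,0,0,0.001,0,0,0.055]]'
python3 -c "
from h import *
mouth();tq()"; python3 snap.py wrist w9; python3 -c "
from h import *
im=cv2.imread('pics/w9.png');a=cv2.resize(im[110:300,170:350],None,fx=3.1,fy=3.1,interpolation=cv2.INTER_CUBIC)
cv2.imwrite('pics/w9c.png',a)"
```

```text
t: 10.95
eef_pos: [584.5, -310.6, 121.2]
orientation: [2.798, -0.516, -0.042]
contact_force: [-8.5, 6.0, 11.3]
grip_width: 17.8
mouth [0.63 0.87 4.94] yaw [-3.00e-02  2.00e-02 -3.07e+01] F tool [ -2.   -0.5 -15.2] t 10.95
tq [ 0.296 -0.577  0.033]
{'t': np.float64(11.0), 'q': array([-0.534,  0.   ,  1.78 , -0.113,  0.758,  1.228]), 'eef_pos': array([ 584.511, -310.648,  121.198]), 'orientation': array([ 2.797, -0.516, -0.042]), 'contact_force': array([-7.581,  5.442, 11.047]), 'torque': array([ 0.454,  0.544, -0.031]), 'grip_width': np.float64(17.691)}
```

View pics/w9c.png

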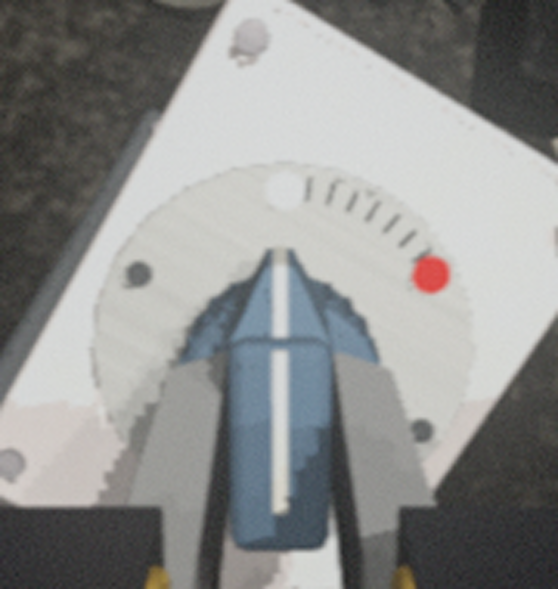

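The pointer sits at the white dot (column 281 against 286 for the dot), and the handle is pressed home at 15 N. I'll ease the press and release.

```bash
python3 -m creep '[[0,0,0,-0.001,0,0,0],[0,0,0,-0.0013,0,0,0],[0.1,0,0,-0.0013,0,0,0],[0.25,0,0,-0.0013,0,0,0],[0.4,0,0,-0.0013,0,0,0],[0.5,0,0,-0.0013,0,0,0],[0.5,0,0,-0.0013,0,0,0]]' && python3 -m creep '[[0.5,0,0,-0.02,0,0,0],[0.5,0,0,-0.05,0,0,0],[0.5,-0.02,0,-0.08,0,0,0],[0.5,-0.04,0,-0.1,0,0,0],[0.5,-0.04,0,-0.1,0,0,0]]'
python3 snap.py wrist w10;python3 snap.py scene s10;python3 -c "
from h import *
im=cv2.imread('pics/w10.png');a=cv2.resize(im[30:220,170:350],None,fx=2.2,fy=2.2,interpolation=cv2.INTER_CUBIC)
im=cv2.imread('pics/s10.png');b=cv2.resize(im[130:230,290:380],None,fx=4,fy=4,interpolation=cv2.INTER_CUBIC)
c=np.zeros((420,780,3),np.uint8);c[:a.shape[0],:a.shape[1]]=a;c[:b.shape[0],410:410+b.shape[1]]=b
cv2.imwrite('pics/w10c.png',c)"
```

```text
t: 11.7
eef_pos: [583.4, -310.6, 119.2]
orientation: [2.799, -0.513, -0.043]
contact_force: [-0.3, -0.3, 0.0]
grip_width: 43.9
t: 12.2
eef_pos: [502.4, -273.0, 182.4]
orientation: [2.798, -0.515, -0.043]
contact_force: [0.3, -0.4, -0.3]
grip_width: 47.2
{'t': np.float64(12.25), 'q': array([-0.558, -0.26 ,  1.883, -0.082,  0.914,  1.177]), 'eef_pos': array([ 503.392, -273.416,  181.988]), 'orientation': array([ 2.798, -0.515, -0.043]), 'contact_force': array([-0.202, -0.076,  0.857]), 'torque': array([0.206, 0.185, 0.009]), 'grip_width': np.float64(46.991)}
{'t': np.float64(12.3), 'q': array([-0.558, -0.258,  1.882, -0.082,  0.913,  1.177]), 'eef_pos': array([ 503.935, -273.616,  181.51 ]), 'orientation': array([ 2.798, -0.514, -0.043]), 'contact_force': array([-0.247, -0.527,  0.123]), 'torque': array([0.205, 0.188, 0.01 ]), 'grip_width': np.float64(47.091)}
```

View pics/w10c.png

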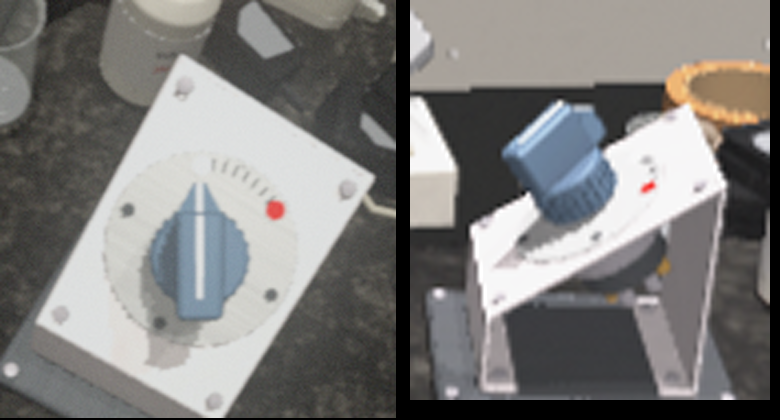

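View pics/w10.png

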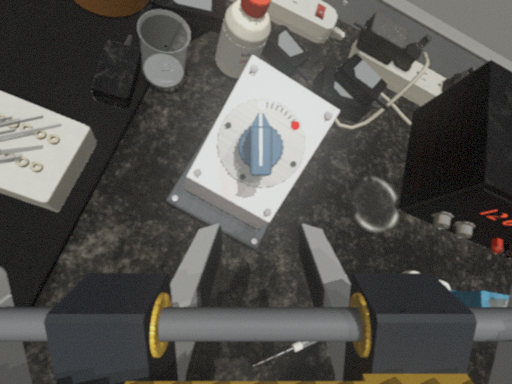

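```bash
python3 - <<'E'
from h import *
import pickle
out=[]
for n,box,k in (("w10",(100,215,190,330),3.5),("s10",(140,220,300,380),5)):
    m,_=pickle.load(open(f"pics/{n}.pkl","rb")); im=cv2.imread(f"pics/{n}.png")
    y0,y1,x0,x1=box; a=cv2.resize(im[y0:y1,x0:x1],None,fx=k,fy=k,interpolation=cv2.INTER_CUBIC)
    r=stand(PS)
    def dr(P,col,h):
        u=proj(m,r.apply(np.array(P)+[0,0,h])+PC); u=((u-[x0,y0]+.5)*k).astype(int)
        cv2.polylines(a,[u.reshape(-1,1,2)],True,col,1)
    th=np.linspace(0,2*np.pi,60)
    A=R.from_euler('z',30.5,degrees=True)
    for h,col in ((5,(0,0,255)),):
        dr(np.c_[20*np.cos(th),20*np.sin(th),0*th],col,h); dr(np.c_[20*np.cos(th),20*np.sin(th),0*th+20],col,h)
        dr(A.apply([(20,9,46),(-20,9,46),(-20,-9,46),(20,-9,46)]),col,h)
    dr(np.c_[42*np.cos(th),42*np.sin(th),0*th+2],(0,200,0),0)
    out.append(a)
c=np.zeros((420,900,3),np.uint8)
for a,x in zip(out,(0,495)): c[:a.shape[0],x:x+a.shape[1]]=a
cv2.imwrite("pics/ov.png",cv2.resize(c,(800,373)))
E
```

```text
(no output)
```

View pics/ov.png

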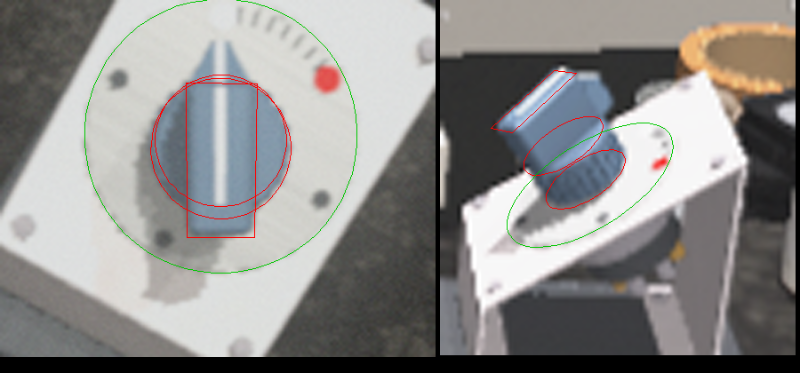

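```bash
python3 snap.py top t10; python3 -c "
from h import *
a=cv2.imread('pics/top0.png');b=cv2.imread('pics/t10.png')
f=lambda i:cv2.resize(i[80:285,190:350],None,fx=2.4,fy=2.4,interpolation=cv2.INTER_CUBIC)
cv2.imwrite('pics/cmp.png',np.hstack([f(a),f(b)]))"
```

```text
{'t': np.float64(12.35), 'q': array([-0.557, -0.257,  1.881, -0.082,  0.913,  1.177]), 'eef_pos': array([ 504.233, -273.704,  181.202]), 'orientation': array([ 2.798, -0.514, -0.043]), 'contact_force': array([ 0.192,  0.67 , -1.021]), 'torque': array([0.143, 0.256, 0.006]), 'grip_width': np.float64(47.071)}
```

View pics/cmp.png

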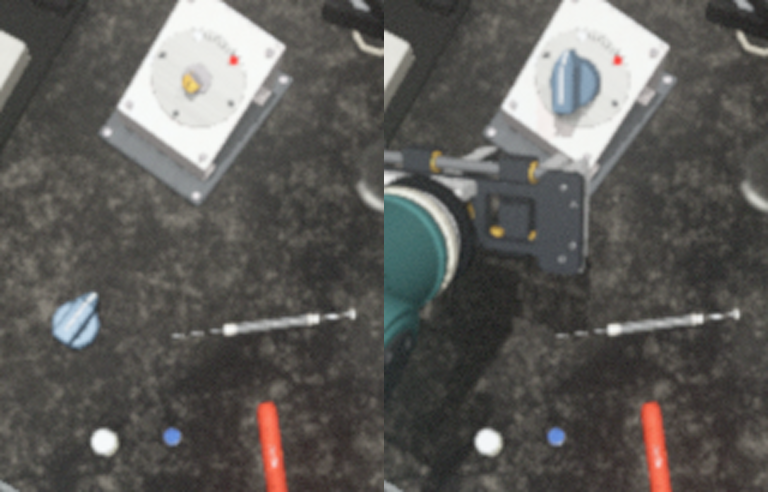

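The vials (104,441 and 172,436 in the crop) and the syringe are in the same places as before. The handle sits on the valve and the robot is clear of it, so I'm handing in.

```bash
python3 -c "
from cell import close_job
print(close_job())"
```

```text
the job is handed in; nothing more can be done
None
```

The handle is back on the spindle, turned anticlockwise to the load stop and released. I handed the job in at about 12.4 s of the 51 s allowed.

- **Fitting:** I gripped the handle by its bar and matched its flat to the spindle's flat, about 16.5° right of straight up the slope. It slid on with almost no force. It stopped 5 mm above the panel, where the gland ring should be, and did not move further under a 19 N push.
- **Turning:** I turned the handle until the torque rose. That began about 41° left of straight up, close to the 40° expected from the stop plus 10° of play. It reached 0.20 N m at about 50°.
- **Setting the pointer:** I brought the handle back through the play to 30.5°, pressed it home again at 15 N, let go and backed away.

**Last checks:**
- The wrist picture shows the pointer at the white dot.
- The model overlay agrees with a fully home handle in the wrist view. In the scene view it is about 2 pixels off, which the camera calibration could explain.
- The vials and syringe have not visibly moved in the top view, and the force reading is near zero.

**Not confirmed:** The spindle is hidden under the handle, so I could only tell it was at the stop from the torque. The handle also turned about 10° beyond the expected contact point, with the torque rising only slowly, which is softer than I would expect from a hard stop.

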